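# Load the curing cabinet and key in its programme

### The job

Slide the tray of turned handles along the bench into the blue curing cabinet until it is fully home against the stop, with the handles still lying in it. Only then set the cabinet going on the keypad on its top: press the round key, then the long key, then the long key a second time, and last the cross key, one key at a time, each fully down and let fully up again before the next press. Leave the triangular stop key alone, do not push the jar, chuck, tin or mallet about, and finish with every key up and the tray still home.

Things in the scene. Friction and masses are not known exactly. Their poses are not given: they have to be found in the camera images.
- cabinet: Fixed blue box-shaped curing cabinet on the bench, 280 deep (its x), 300 wide (its y), 130 mm high. Origin: centre of its underside, at bench height. Its front, with the opening, is its -x side (face at x = -140 mm); its +x points roughly to the robot's left. The opening ends at a rigid stop at x = -20 mm; with the tray against it the tray's origin is at x = -95 mm, y = 0.
- mouth (a point): Centre of the opening's lower edge in the cabinet's front face, at bench height; axes as the cabinet's (x points in). The opening is 156 mm wide, 60 mm high, at bench level without a sill. Beside it two flared steel guides, 30 mm high, stand 31 mm out from the face and widen to about 200 mm.
- tray: Loose open aluminium tray, 150 x 150 x 30 mm high, walls 4 mm, three lengthwise lanes, holding three wooden handles; about 0.6 kg in all. Origin: centre of its underside; x points to its front, which goes in first; z up. From its rear wall (x = -75 mm) its handle, a flat dark wooden fin, sticks out to x = -133 mm: 16 mm thick in y, 5 to 45 mm above the bench.
- tray_grip (a point): Point to hold on the tray's fin: x = -107 mm, y = 0, 28 mm up in the tray's frame; axes as the tray's.
- handle0: Turned wooden tool handle, 120 mm long, up to 27 mm thick, lying lengthwise in the tray's right (y = -47 mm) lane. Origin: below its middle, on the tray's floor at the start; x along its length.
- handle1: Turned wooden tool handle, 120 mm long, up to 27 mm thick, lying lengthwise in the tray's middle lane. Origin: below its middle, on the tray's floor at the start; x along its length.
- handle2: Turned wooden tool handle, 120 mm long, up to 27 mm thick, lying lengthwise in the tray's left (y = +47 mm) lane. Origin: below its middle, on the tray's floor at the start; x along its length.
- keypad: Fixed black plate, 140 x 140 x 6 mm, on top of the cabinet, carrying four grey spring keys in a 2 by 2 square at 68 mm pitch, each on a 62 mm square rubber base. Which key sits in which of the four places varies. Origin: centre of its underside (130 mm above the bench).
- round_key_top (a point): Centre of the top face of the round key, a disc 44 mm across. Its top stands 26 mm above the cabinet's top (156 mm above the bench) when up and the cap sinks 8 mm when pressed; z up.
- round_key (a joint): Push travel of the round key, a disc 44 mm across. Travel 8 mm; the joint reads 0 m fully up and 0.008 m fully down; spring, about 1.5 N to start and 5 N at the bottom. 
- long_key_top (a point): Centre of the top face of the long key, a plain straight bar 18 by 56 mm. Its top stands 26 mm above the cabinet's top (156 mm above the bench) when up and the cap sinks 8 mm when pressed; z up.
- long_key (a joint): Push travel of the long key, a plain straight bar 18 by 56 mm. Travel 8 mm; the joint reads 0 m fully up and 0.008 m fully down; spring, about 1.5 N to start and 5 N at the bottom. 
- cross_key_top (a point): Centre of the top face of the cross key, a plus sign 54 mm across with arms 16 mm wide. Its top stands 26 mm above the cabinet's top (156 mm above the bench) when up and the cap sinks 8 mm when pressed; z up.
- cross_key (a joint): Push travel of the cross key, a plus sign 54 mm across with arms 16 mm wide. Travel 8 mm; the joint reads 0 m fully up and 0.008 m fully down; spring, about 1.5 N to start and 5 N at the bottom. 
- triangle_key_top (a point): Centre of the top face of the triangular key, an equilateral triangle with corners 32 mm from its centre (the stop key). Its top stands 26 mm above the cabinet's top (156 mm above the bench) when up and the cap sinks 8 mm when pressed; z up.
- triangle_key (a joint): Push travel of the triangular key, an equilateral triangle with corners 32 mm from its centre (the stop key). Travel 8 mm; the joint reads 0 m fully up and 0.008 m fully down; spring, about 1.5 N to start and 5 N at the bottom. 
- wax_jar: Bystander: jar of wax standing on the cabinet's top behind the keypad, 56 mm across, 110 mm high. Origin: centre of its underside.
- chuck: Bystander: steel lathe chuck on the bench on the far side of the tray, 96 mm across, 66 mm high, 2 kg. Origin: centre of its underside.
- oil_tin: Bystander: closed tin on the bench nearer the robot than the tray and its fin, 70 mm across, 70 mm high. Origin: centre of its underside.
- mallet: Bystander: wooden mallet lying on the bench behind the tray; head 60 mm thick, 100 mm long along its x, stick 24 mm thick reaching to y = 178 mm. Origin: below the head's middle, at bench height.
Mind the look-alikes: they are no part of the job. Leave any purple or yellow look-alike of the handle1 alone. Leave any pink look-alike of the handle2 alone.

How it is judged:
By the outcome, as a careful person would: the job done as asked, in the order asked, and still so for the second after the job is handed in, with the robot touching nothing.
It also fails if it takes over 59 s, if anything falls off the work surface, if the arm or the gripper's body presses on something with over 40 N, if the wrist force passes 120 N, or if a joint passes its speed limit or range.

### The arm

A 6-joint arm with a two-finger parallel gripper is mounted at the origin on the work surface. World frame = base frame: x ahead of the robot, y to its left, z up, the work surface at z = 0. Lengths are in m, angles in degrees, forces in N, time in s.
With the tool pointing down it reaches from about 0.375 to 0.9 m from the base axis. Payload 3.1 kg.
Tool frame: the origin (TCP) lies on the centre line of the jaws, within the pads' length; the fingertips stand 8 mm ahead of it and the grasp point (between the pads) lies 11 mm behind it (bot.tip_extent is the distance from the TCP to the fingertips, in m); z points along the fingers, y is the line along which they close (so a half turn about z gives the same grasp; the last joint's range is limited). The gripper opens to 87 mm and grips with 3 to 60 N. Pads are 19 mm wide; open, the fingers measure 117 mm over their backs; the gripper's body (75 mm by 190 mm) begins 51 mm behind the grasp point.
Start: joints at [55.777, 30.224, 82.088, -0, 67.689, -10.227], TCP at [0.254, 0.571, 0.231] pointing down, gripper open.
Joint ranges: [-176.69, 176.69], [-43.24, 126.21], [12.49, 139.97], [-82, 262], [0, 151.66], [-163.58, 163.58]. Speed limits (degrees/s): [159.86, 159.86, 180, 180, 180, 180].

### API

Orientations are given as a 3x3 rotation matrix whose columns are the frame's x, y, z axes.
In Python, from rig import bot, vision, workorder gives the robot as it stands.
- The arm moves only by the shell command python3 -m handwheel 'ROWS'. ROWS is JSON, a list of rows, each an object with "delta_rot": the turn, a rotation vector about the tool's x, y, z in rad, a list of three; "xyz": the shift along the tool's x, y, z in mm, a list of three; "hand": the closure, from -1 (fully open) to 1 (shut). A call has exactly 5 rows; each row is the pose to reach, as a shift and turn from the pose commanded when the call began, along the tool's axes at that moment; what a row does not reach only later rows make up. A row lasts 1/8 s, in which the tool goes at most 62.5 mm and 10.7 degrees, less where a joint would pass 70% of its speed; a pose out of reach is approached as far as the arm can. A call with a gripper value outside its range is refused whole. The fingers move at their own pace and stop on an object; the grip force is fixed at half the most. Time passes only in rows, so rows that repeat a pose let the fingers close, or fill a call up. It gives the time, the measured TCP pose, the force, the opening and the grip force at its end, in the units of the state.
- bot.read_state(): the state, without advancing time (a new reading comes with each control period).
- vision.capture(name): name is "scene" or "top"; returns the picture (420x560x3 uint8, red, green, blue); there is no depth.
- vision.camera_model(name): a dict with "camera_matrix" (3x3 intrinsics, pixels), "dist_coeffs" ([k1, k2, p1, p2, k3] as OpenCV has them; the pictures are not rectified), "camera_from_world" (4x4, takes a point from world to camera coordinates). Camera axes: x right, y up, looking along -z (the intrinsics and any distortion apply to the point x, -y, -z); pixel columns grow to the right and rows downward; lengths in m; the calibration is good to about 2 mm. A picture is of the moment at which its call begins. camera_model takes no time and is no camera call.
- workorder.hand_in(): hands the job in; it is judged then, once.
The state is a dict: "time_s": time; "joint_positions": joint angles; "qvel": joint speeds; "tau": joint torques, N m; "position": TCP position; "tcp_rot": TCP orientation; "force": force on the tool from outside, world axes, zero at the start; "moment": the same for the moment, N m; "opening": opening from 0.0 (shut) to 1.0 (fully open); "grasp_force": force on a finger pad.
Only numpy, scipy, OpenCV 4.12 (cv2) and the standard library are available. Lean on these libraries where they do the work, as an engineer would, in place of code of your own. Each camera call takes 0.05 s, during which the arm holds its last target. There are 200 camera calls.

## Working session

There is one attempt and no reset: what is moved stays moved. The work goes in short steps, Python scripts to look and compute and a shell command to move; the robot and the scene stay as the last step left them, time stands still between calls to the robot, and variables do not carry over. Pictures are saved under pics/ and viewed, at most 10 in all, crops included, and the job is handed in when it is done.

```bash
mkdir -p pics; ls; python3 - <<'E'
from rig import bot, vision, workorder
import cv2, numpy as np
for n in("scene","top"):
    im=vision.capture(n); cv2.imwrite(f"pics/{n}0.png",im[:,:,::-1]); m=vision.camera_model(n); print(n,np.round(m["camera_matrix"],1).tolist(),m["dist_coeffs"],np.round(m["camera_from_world"],3).tolist())
s=bot.read_state(); print(s, bot.tip_extent)
E
```

```text
pics
scene [[387.7, 0.0, 273.7], [0.0, 387.7, 207.7], [0.0, 0.0, 1.0]] [-0.1098328  0.         0.         0.         0.       ] [[-0.706, 0.708, -0.007, 0.384], [-0.607, -0.6, 0.521, 0.258], [0.365, 0.371, 0.854, -1.246], [0.0, 0.0, 0.0, 1.0]]
top [[472.8, 0.0, 285.1], [0.0, 472.8, 218.6], [0.0, 0.0, 1.0]] [-0.11012643  0.          0.          0.          0.        ] [[0.052, -0.999, 0.003, -0.037], [0.973, 0.051, 0.223, -0.54], [-0.223, -0.009, 0.975, -1.192], [0.0, 0.0, 0.0, 1.0]]
{'time_s': 0.1, 'joint_positions': array([ 5.57785077e+01,  3.02737995e+01,  8.21478506e+01, -1.65512625e-03,
        6.76894621e+01, -1.02276784e+01]), 'qvel': array([-0.05170647, -0.1227332 , -0.05356935,  0.10210864,  0.02164119,
       -0.12434828]), 'tau': array([-4.50325033e-04, -4.40985954e+01, -1.77149373e+01,  6.34721154e-02,
        5.34417224e-02, -3.08273445e-05]), 'position': array([0.25377073, 0.57046769, 0.22967439]), 'tcp_rot': array([[-9.13593666e-01,  4.06626944e-01, -1.06853723e-03],
       [ 4.06628223e-01,  9.13592288e-01, -1.61855672e-03],
       [ 3.18058601e-04, -1.91320057e-03, -9.99998119e-01]]), 'force': array([ 0.64908569, -0.63844499,  0.30208427]), 'moment': array([-0.03417328,  0.00939164, -0.02907428]), 'grasp_force': 0.0, 'opening': 1.0012906606268077} 0.008
```

View pics/scene0.png

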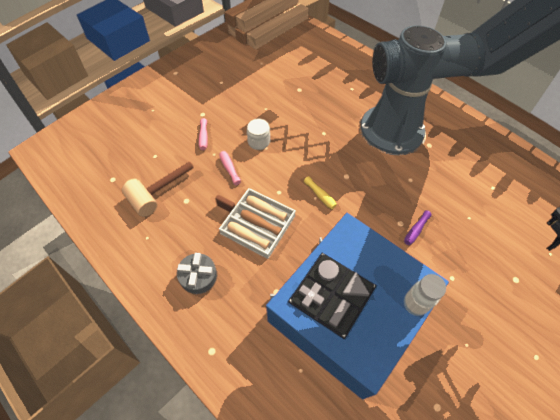

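View pics/top0.png

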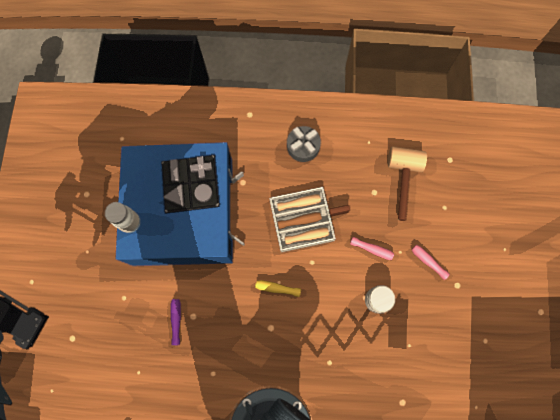

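```bash
cat > h.py <<'E'
import cv2, numpy as np
from rig import bot, vision
def px2w(name, pts, z):
    m=vision.camera_model(name); T=np.array(m["camera_from_world"]); R,t=T[:3,:3],T[:3,3]
    u=cv2.undistortPoints(np.float64(pts).reshape(-1,1,2),np.array(m["camera_matrix"]),np.array(m["dist_coeffs"])).reshape(-1,2)
    d=np.c_[u[:,0],-u[:,1],-np.ones(len(u))]@R; c=-R.T@t
    return c+d*((z-c[2])/d[:,2])[:,None]
def w2px(name,P):
    m=vision.camera_model(name); T=np.array(m["camera_from_world"]); q=np.atleast_2d(P)@T[:3,:3].T+T[:3,3]
    q=q*[1,-1,-1]
    return cv2.projectPoints(q,np.zeros(3),np.zeros(3),np.array(m["camera_matrix"]),np.array(m["dist_coeffs"]))[0].reshape(-1,2)
E
python3 - <<'E'
from h import *
im=cv2.imread("pics/top0.png")
c=cv2.resize(im[125:275,105:360],None,fx=3.1,fy=3.1,interpolation=cv2.INTER_CUBIC); cv2.imwrite("pics/c1.png",c)
im=cv2.imread("pics/scene0.png")
c=cv2.resize(im[180:390,200:460],None,fx=2.8,fy=2.8,interpolation=cv2.INTER_CUBIC); cv2.imwrite("pics/c2.png",c)
E
```

```text
(no output)
```

View pics/c1.png

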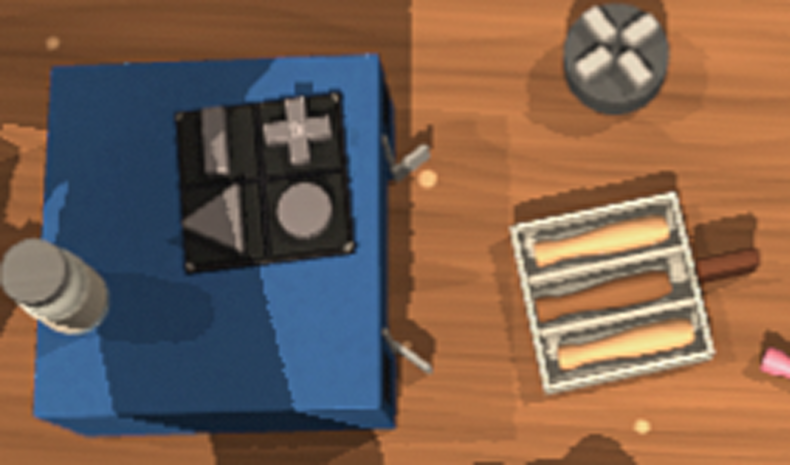

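View pics/c2.png

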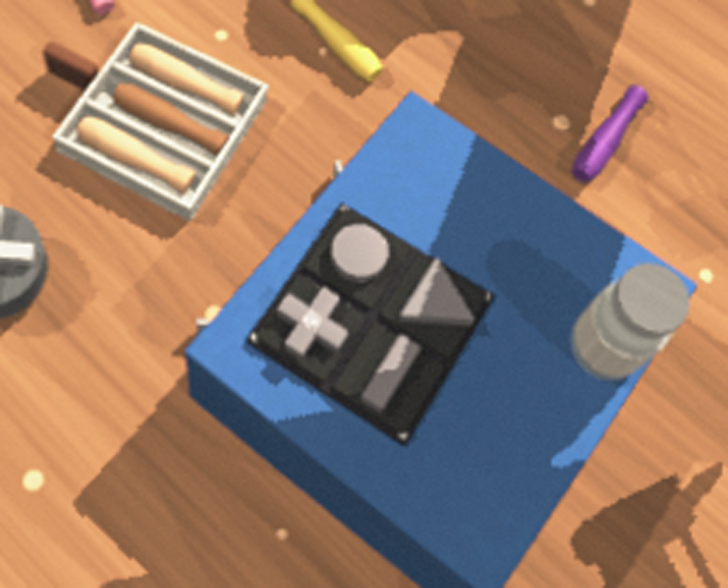

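c1 (top crop): tray rim corners (514,226), (677,196), (713,353), (550,391), with the fin ending at (758,262). Cabinet top corners are (52,67), (379,56), (396,412), (37,416). Keys: cross (297,131), round (304,210), long (215,141), triangle to the lower left. c2 confirms the same layout.

```bash
cat > m.py <<'E'
from h import *
np.set_printoptions(precision=4,suppress=True)
def C(n,p,z):
    p=np.array(p,float); p=(p+.5)/3.1-.5+[105,125] if n=="top" else (p+.5)/2.8-.5+[200,180]
    return px2w(n,p,z)[:,:2]
S=lambda q:[round(float(np.linalg.norm(q[i]-q[(i+1)%4])),4) for i in range(4)]
def rect(lbl,q): # order: back? front edge dir printed
    print(lbl,"ctr",q.mean(0),"sides",S(q))
    for i in range(4):
        d=q[(i+1)%4]-q[i]; print("   edge",i,round(float(np.degrees(np.arctan2(d[1],d[0]))),2))
rect("tray top",C("top",[(514,226),(677,196),(713,353),(550,391)],.03))
rect("tray scene",C("scene",[(190,214),(57,135),(137,26),(267,87)],.03))
rect("cab top",C("top",[(52,67),(379,56),(396,412),(37,416)],.13))
rect("pad top",C("top",[(178,112),(340,92),(354,250),(187,271)],.136))
rect("pad scene",C("scene",[(405,443),(248,340),(342,205),(494,296)],.136))
print("cab scene corners front far/near",C("scene",[(187,352),(411,92),(694,288)],.13))
print("keys top cross,round,long",C("top",[(297,131),(304,210),(215,141)],.156))
print("keys scene",C("scene",[(312,321),(360,251),(391,372)],.156))
print("fin end",C("top",[(758,262)],.045),C("scene",[(46,53)],.045), "guides",C("top",[(428,152),(430,368)],.03))
# masks
im=cv2.imread("pics/top0.png"); hsv=cv2.cvtColor(im,cv2.COLOR_BGR2HSV)
g=((hsv[...,1]<70)&(hsv[...,2]>85)).astype(np.uint8)
print("grey blobs")
n,l,st,ce=cv2.connectedComponentsWithStats(g[155:215,160:222])
for i in range(1,n):
    if st[i,4]>30: print(st[i],px2w("top",ce[i]+[160,155],.156))
b=((hsv[...,0]>100)&(hsv[...,0]<125)&(hsv[...,1]>120)).astype(np.uint8)
k=max(cv2.findContours(b,0,2)[0],key=cv2.contourArea); print(cv2.minAreaRect(k))
E
python3 m.py
```

```text
tray top ctr [ 0.5518 -0.0562] sides [0.1477, 0.145, 0.1456, 0.1511]
   edge 0 -76.14
   edge 1 -165.56
   edge 2 106.24
   edge 3 15.25
tray scene ctr [ 0.5544 -0.0499] sides [0.1506, 0.1432, 0.1471, 0.1526]
   edge 0 -77.94
   edge 1 -165.12
   edge 2 105.64
   edge 3 16.12
cab top ctr [0.5601 0.2753] sides [0.2794, 0.302, 0.2897, 0.2983]
   edge 0 -85.43
   edge 1 -172.81
   edge 2 93.9
   edge 3 5.25
pad top ctr [0.605  0.2368] sides [0.1362, 0.1367, 0.1367, 0.1372]
   edge 0 -79.87
   edge 1 -170.17
   edge 2 100.34
   edge 3 9.64
pad scene ctr [0.6053 0.2396] sides [0.1365, 0.1356, 0.1375, 0.1361]
   edge 0 -79.96
   edge 1 -170.0
   edge 2 100.26
   edge 3 9.57
cab scene corners front far/near [[0.7218 0.1565]
 [0.4262 0.1311]
 [0.4067 0.4076]]
keys top cross,round,long [[0.6419 0.2099]
 [0.5757 0.1979]
 [0.6301 0.2762]]
keys scene [[0.6454 0.2116]
 [0.5783 0.2005]
 [0.6338 0.2786]]
fin end [[ 0.5804 -0.1806]] [[ 0.5933 -0.1725]] guides [[0.6704 0.1157]
 [0.4745 0.0997]]
grey blobs
[ 30   1  22  22 239] [[0.6423 0.2098 0.156 ]]
[ 11   4   8  22 127] [[0.6302 0.2755 0.156 ]]
[ 34  29  18  18 245] [[0.5756 0.1981 0.156 ]]
[  5  30  18  21 196] [[0.5655 0.264  0.156 ]]
((173.5, 203.5), (121.0, 115.0), 90.0)
```

```bash
cat >> h.py <<'E'
from scipy.spatial.transform import Rotation as Ro
def to(x,y,z,yaw_y):
    """tool-axis shift mm and rotvec to reach TCP (x,y,z) with tool y axis at angle yaw_y deg, pointing down"""
    s=bot.read_state(); R=np.array(s["tcp_rot"]); p=np.array(s["position"]); a=np.radians(yaw_y)
    Y=np.array([np.cos(a),np.sin(a),0]); Z=np.array([0,0,-1.]); D=np.c_[np.cross(Y,Z),Y,Z]
    print("t",round(s["time_s"],2),"p",np.round(p,4),"yaw_y",round(float(np.degrees(np.arctan2(R[1,1],R[0,1]))),1),"F",np.round(s["force"],1),"op",round(float(s["opening"]),3),"gf",round(float(s["grasp_force"]),1))
    print(" shift mm",np.round(R.T@(np.array([x,y,z])-p)*1000,1),"rv",np.round(Ro.from_matrix(R.T@D).as_rotvec(),3))
E
python3 - <<'E'
from h import *
np.set_printoptions(precision=4,suppress=True)
c=lambda p:(np.array(p)+.5)/3.1-.5+[105,125]
print("cab ctr top",px2w("top",[c((379,56)),c((37,416))],.13).mean(0), px2w("top",[c((379,56)),c((37,416)),c((387,410))],.13)[:,:2])
print("jar",px2w("top",c((38,270)),.24),px2w("scene",((np.array([652,302])+.5)/2.8-.5+[200,180]),.24))
print("chuck",px2w("top",c((617,45)),.066),"tin",px2w("top",(380,299),.07),px2w("scene",(259,129),.07),"mallet tip/head",px2w("top",[(404,218),(408,158)],.03))
to(.58,-.157,.33,14.8)
E
```

```text
cab ctr top [0.5607 0.278  0.13  ] [[0.7204 0.1524]
 [0.401  0.4036]
 [0.422  0.1218]]
jar [[0.4963 0.3765 0.24  ]] [[0.5009 0.3832 0.24  ]]
chuck [[ 0.7672 -0.0485  0.066 ]] tin [[ 0.342 -0.262  0.07 ]] [[ 0.3499 -0.255   0.07  ]] mallet tip/head [[ 0.5674 -0.3339  0.03  ]
 [ 0.7425 -0.3468  0.03  ]]
t 0.1 p [0.2538 0.5705 0.2297] yaw_y 66.0 F [ 0.6 -0.6  0.3] op 1.001 gf 0.0
 shift mm [-593.8 -532.1  -99.5] rv [-0.002  0.001  0.894]
```

```bash
python3 -m handwheel '[{"xyz":[0,0,-30],"delta_rot":[0,0,0],"hand":-1},{"xyz":[0,0,-60],"delta_rot":[0,0,0],"hand":-1},{"xyz":[0,0,-100],"delta_rot":[0,0,0],"hand":-1},{"xyz":[-40,-36,-110],"delta_rot":[0,0,0.15],"hand":-1},{"xyz":[-80,-72,-110],"delta_rot":[0,0,0.3],"hand":-1}]'; python3 -c "
from h import *
to(.58,-.157,.25,14.8)"
```

```text
time_s: 0.72
position: [0.2984, 0.4722, 0.3414]
tcp_rot: [[-0.751, 0.661, 0.002], [0.661, 0.751, 0.001], [-0.0, 0.002, -1.0]]
force: [0.7, 0.1, 0.1]
opening: 1.0
grasp_force: 0.0
t 0.72 p [0.2984 0.4722 0.3414] yaw_y 48.6 F [0.7 0.1 0.1] op 1.0 gf 0.0
 shift mm [-627.1 -286.3   91. ] rv [ 0.002 -0.     0.591]
```

```bash
python3 -m handwheel '[{"xyz":[-50,-23,0],"delta_rot":[0,0,0.12],"hand":-1},{"xyz":[-100,-46,0],"delta_rot":[0,0,0.24],"hand":-1},{"xyz":[-155,-70,0],"delta_rot":[0,0,0.36],"hand":-1},{"xyz":[-210,-95,0],"delta_rot":[0,0,0.48],"hand":-1},{"xyz":[-265,-120,0],"delta_rot":[0,0,0.59],"hand":-1}]'; python3 -c "
from h import *
to(.58,-.157,.2,14.8)"
```

```text
time_s: 1.35
position: [0.4186, 0.2061, 0.3403]
tcp_rot: [[-0.256, 0.967, -0.0], [0.967, 0.256, 0.0], [0.0, -0.0, -1.0]]
force: [0.7, -0.4, -0.0]
opening: 0.998
grasp_force: 0.0
t 1.35 p [0.4186 0.2061 0.3403] yaw_y 14.8 F [ 0.7 -0.4 -0. ] op 0.998 gf 0.0
 shift mm [-392.3   63.2  140.3] rv [-0. -0.  0.]
```

```bash
python3 -m handwheel '[{"xyz":[-55,9,10],"delta_rot":[0,0,0],"hand":-1},{"xyz":[-110,18,25],"delta_rot":[0,0,0],"hand":-1},{"xyz":[-165,27,40],"delta_rot":[0,0,0],"hand":-1},{"xyz":[-220,36,55],"delta_rot":[0,0,0],"hand":-1},{"xyz":[-275,45,70],"delta_rot":[0,0,0],"hand":-1}]'; python3 -m handwheel '[{"xyz":[-40,6,15],"delta_rot":[0,0,0],"hand":-1},{"xyz":[-80,12,35],"delta_rot":[0,0,0],"hand":-1},{"xyz":[-117,18,60],"delta_rot":[0,0,0],"hand":-1},{"xyz":[-117,18,90],"delta_rot":[0,0,0],"hand":-1},{"xyz":[-117,18,100],"delta_rot":[0,0,0],"hand":-1}]'; python3 - <<'E'
from h import *
to(.58,-.157,.017,14.8)
im=cv2.cvtColor(vision.capture("top"),cv2.COLOR_RGB2BGR); im2=cv2.cvtColor(vision.capture("scene"),cv2.COLOR_RGB2BGR)
a=cv2.resize(im[150:290,240:400],(400,350),interpolation=cv2.INTER_CUBIC)
b=cv2.resize(im2[140:280,160:320],(400,350),interpolation=cv2.INTER_CUBIC)
cv2.imwrite("pics/d1.png",np.hstack([a,b]))
E
```

```text
time_s: 1.98
position: [0.5333, -0.0478, 0.2698]
tcp_rot: [[-0.259, 0.966, -0.0], [0.966, 0.259, 0.0], [0.0, -0.0, -1.0]]
force: [0.3, 0.7, 0.1]
opening: 0.998
grasp_force: 0.0
time_s: 2.6
position: [0.5791, -0.1542, 0.1681]
tcp_rot: [[-0.258, 0.966, -0.005], [0.966, 0.258, 0.002], [0.004, -0.004, -1.0]]
force: [0.6, 0.4, 0.4]
opening: 1.002
grasp_force: 0.0
t 2.6 p [ 0.5791 -0.1542  0.1681] yaw_y 15.0 F [0.6 0.4 0.4] op 1.002 gf 0.0
 shift mm [ -3.5   0.7 151. ] rv [-0.004 -0.004  0.003]
```

View pics/d1.png

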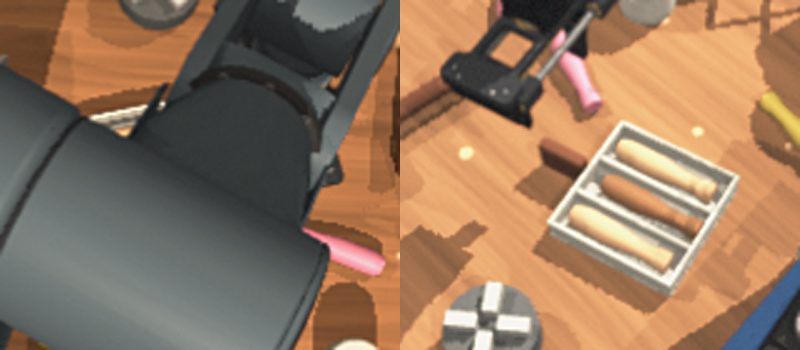

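Right panel (scene): the gripper hovers beyond the fin, with the fin end at about (545,150) and the pink look-alike close to the near finger. I'll check that clearance.

```bash
python3 - <<'E'
from h import *
np.set_printoptions(precision=4,suppress=True)
for n in("top","scene"):
    im=cv2.imread(f"pics/{n}0.png"); h=cv2.cvtColor(im,cv2.COLOR_BGR2HSV)
    m=(((h[...,0]>160)|(h[...,0]<3))&(h[...,1]>80)&(h[...,2]>170)).astype(np.uint8)
    for k in cv2.findContours(m,0,2)[0]:
        if cv2.contourArea(k)>60:
            P=px2w(n,k.reshape(-1,2).astype(float),.013)[:,:2]; d=P-[.58,-.157]
            e=np.array([.967,.256]); f=np.array([-.256,.967])
            print(n,"along tray y: %.3f..%.3f  tray x: %.3f..%.3f"%((d@e).min(),(d@e).max(),(d@f).min(),(d@f).max()), "part within |x|<25mm, y:",(d@e)[abs(d@f)<.025])
E
```

```text
top along tray y: -0.240..-0.135  tray x: -0.255..-0.172 part within |x|<25mm, y: []
top along tray y: -0.151..-0.079  tray x: -0.118..-0.014 part within |x|<25mm, y: [-0.0794 -0.0821 -0.0843 -0.0848 -0.0827 -0.086 ]
```

```bash
python3 -m handwheel '[{"xyz":[-2,0,35],"delta_rot":[-0.003,-0.003,0],"hand":-0.3},{"xyz":[-3,0,70],"delta_rot":[-0.003,-0.003,0],"hand":-0.3},{"xyz":[-3,0,105],"delta_rot":[-0.003,-0.003,0],"hand":-0.3},{"xyz":[-3,0,135],"delta_rot":[-0.003,-0.003,0],"hand":-0.3},{"xyz":[-3,0,149],"delta_rot":[-0.003,-0.003,0],"hand":-0.3}]';  python3 - <<'E'
from h import *
to(.58,-.157,.017,14.8)
im2=cv2.cvtColor(vision.capture("scene"),cv2.COLOR_RGB2BGR)
b=cv2.resize(im2[160:260,180:300],None,fx=5,fy=5,interpolation=cv2.INTER_CUBIC)
cv2.imwrite("pics/d2.png",b)
E
```

```text
time_s: 3.32
position: [0.5817, -0.1568, 0.0213]
tcp_rot: [[-0.26, 0.966, 0.004], [0.966, 0.26, -0.002], [-0.003, 0.003, -1.0]]
force: [0.2, -0.8, -0.8]
opening: 0.661
grasp_force: 0.0
t 3.33 p [ 0.5817 -0.1568  0.0213] yaw_y 15.1 F [ 0.2 -0.8 -0.8] op 0.661 gf 0.0
 shift mm [ 0.3 -1.7  4.3] rv [0.003 0.003 0.005]
```

View pics/d2.png

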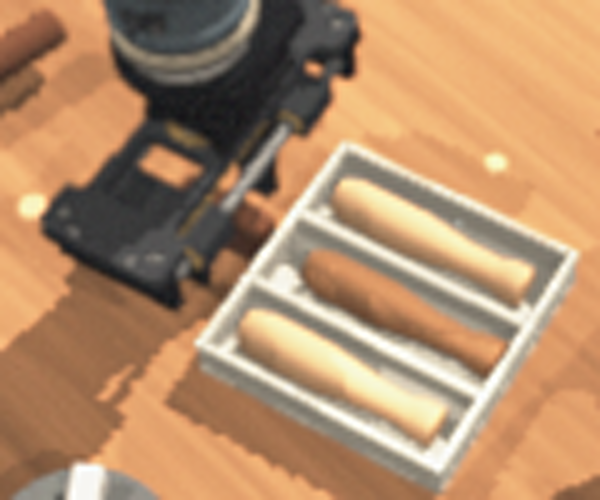

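The fin (about 250,225) sits between the fingers. Closing.

```bash
python3 -m handwheel '[{"xyz":[0,-1,1],"delta_rot":[0,0,0],"hand":-0.3},{"xyz":[0,-1,1],"delta_rot":[0,0,0],"hand":0.3},{"xyz":[0,-1,1],"delta_rot":[0,0,0],"hand":1},{"xyz":[0,-1,1],"delta_rot":[0,0,0],"hand":1},{"xyz":[0,-1,1],"delta_rot":[0,0,0],"hand":1}]'; python3 -m handwheel '[{"xyz":[0,0,0],"delta_rot":[0,0,0],"hand":1},{"xyz":[0,0,0],"delta_rot":[0,0,0],"hand":1},{"xyz":[0,0,0],"delta_rot":[0,0,0],"hand":1},{"xyz":[0,0,0],"delta_rot":[0,0,0],"hand":1},{"xyz":[0,0,0],"delta_rot":[0,0,0],"hand":1}]';  python3 - <<'E'
from h import *
np.set_printoptions(precision=4,suppress=True)
to(.577,.079,.018,4.7)
for i in range(3): vision.capture("scene")
im2=cv2.cvtColor(vision.capture("scene"),cv2.COLOR_RGB2BGR)
b=cv2.resize(im2[160:260,180:300],None,fx=6,fy=6,interpolation=cv2.INTER_CUBIC)
cv2.imwrite("pics/d3.png",b)
E
```

```text
time_s: 4.0
position: [0.5807, -0.1577, 0.0208]
tcp_rot: [[-0.259, 0.966, 0.004], [0.966, 0.259, -0.002], [-0.003, 0.003, -1.0]]
force: [0.4, -0.1, -0.2]
opening: 0.281
grasp_force: 0.0
time_s: 4.62
position: [0.581, -0.1577, 0.0207]
tcp_rot: [[-0.259, 0.966, 0.005], [0.966, 0.259, -0.002], [-0.003, 0.004, -1.0]]
force: [1.9, 1.1, 0.6]
opening: 0.18
grasp_force: 30.0
t 4.62 p [ 0.581  -0.1577  0.0207] yaw_y 15.0 F [1.9 1.1 0.6] op 0.18 gf 30.0
 shift mm [229.6  57.4   2.1] rv [0.004 0.003 0.18 ]
```

```bash
python3 -m handwheel '[{"xyz":[3,1,0],"delta_rot":[0,0,0.012],"hand":1},{"xyz":[8,4,0],"delta_rot":[0,0,0.03],"hand":1},{"xyz":[15,7,0],"delta_rot":[0,0,0.05],"hand":1},{"xyz":[22,10,0],"delta_rot":[0,0,0.07],"hand":1},{"xyz":[29,14,0],"delta_rot":[0,0,0.09],"hand":1}]'; python3 -c "
from h import *
to(.5924,-.0957,.02,4.7)"
```

```text
time_s: 5.45
position: [0.5858, -0.1262, 0.0207]
tcp_rot: [[-0.172, 0.985, 0.002], [0.985, 0.172, -0.003], [-0.004, 0.001, -1.0]]
force: [-2.1, -4.8, 2.9]
opening: 0.183
grasp_force: 30.0
t 5.45 p [ 0.5858 -0.1262  0.0207] yaw_y 9.9 F [-2.1 -4.8  2.9] op 0.183 gf 30.0
 shift mm [28.9 11.8  0.6] rv [0.002 0.003 0.091]
```

```bash
python3 -m handwheel '[{"xyz":[7,3,0],"delta_rot":[0,0,0.02],"hand":1},{"xyz":[14,6,0],"delta_rot":[0,0,0.04],"hand":1},{"xyz":[21,9,0],"delta_rot":[0,0,0.065],"hand":1},{"xyz":[27,11,0],"delta_rot":[0,0,0.085],"hand":1},{"xyz":[29,12,0],"delta_rot":[0,0,0.09],"hand":1}]'; python3 - <<'E'
from h import *
to(.577,.079,.02,4.7)
im2=cv2.cvtColor(vision.capture("scene"),cv2.COLOR_RGB2BGR); im=cv2.cvtColor(vision.capture("top"),cv2.COLOR_RGB2BGR)
cv2.imwrite("pics/e_s.png",im2); cv2.imwrite("pics/e_t.png",im)
b=cv2.resize(im2[180:320,200:360],None,fx=5,fy=4.28,interpolation=cv2.INTER_CUBIC)
b=cv2.resize(im2[180:300,200:360],None,fx=5,fy=5,interpolation=cv2.INTER_CUBIC)
cv2.imwrite("pics/e1.png",b)
E
```

```text
time_s: 6.08
position: [0.5926, -0.0954, 0.0207]
tcp_rot: [[-0.084, 0.997, 0.002], [0.997, 0.084, -0.003], [-0.003, 0.002, -1.0]]
force: [-3.0, -5.0, 4.1]
opening: 0.179
grasp_force: 30.0
t 6.08 p [ 0.5926 -0.0954  0.0207] yaw_y 4.8 F [-3.  -5.   4.1] op 0.179 gf 30.0
 shift mm [ 1.751e+02 -1.000e+00  1.000e-01] rv [0.002 0.003 0.002]
```

View pics/e1.png

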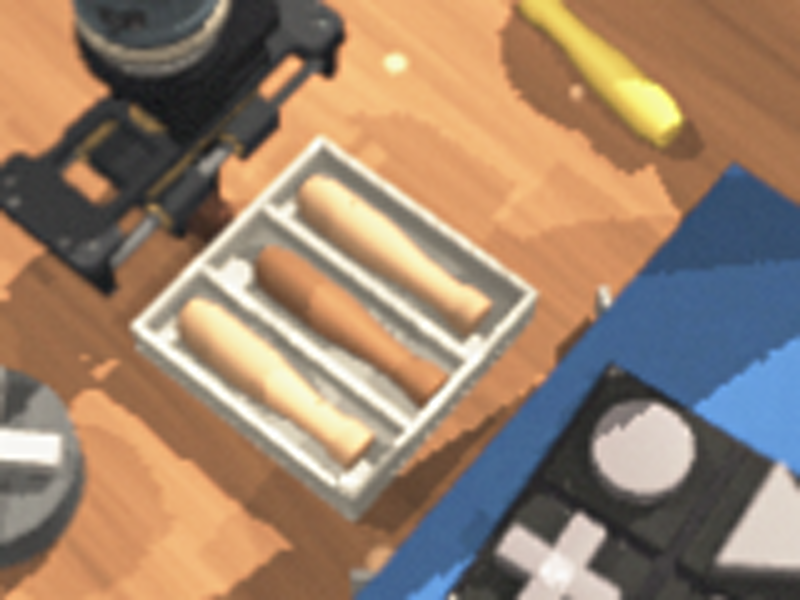

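The tray is aligned in front of the guides, handles in place: rim corners at (323,139), (535,294), (353,503), (135,326); guide tips at (604,290) and (357,578).

```bash
python3 - <<'E'
from h import *
np.set_printoptions(precision=4,suppress=True)
c=lambda p:(np.array(p,float)+.5)/5-.5+[200,180]
P=px2w("scene",c([(323,139),(535,294),(353,501),(135,326)]),.03)[:,:2]
print(P,"ctr",P.mean(0)); 
d=[P[1]-P[0],P[2]-P[3]]; print([np.degrees(np.arctan2(v[1],v[0])) for v in d],[np.degrees(np.arctan2(*(v[::-1]))) for v in (P[2]-P[1],P[3]-P[0])])
G=px2w("scene",c([(604,290),(357,578)]),.03)[:,:2]; print("guides",G,G.mean(0))
a=np.radians(94.7); u=np.array([np.cos(a),np.sin(a)]); v=np.array([-u[1],u[0]])
for M in ([.574,.1438],[.573,.1405],G.mean(0)): print("tray ctr in mouth frame",(P.mean(0)-M)@u,(P.mean(0)-M)@v)
E
```

```text
[[ 0.5146 -0.0659]
 [ 0.5032  0.0801]
 [ 0.65    0.0934]
 [ 0.6621 -0.0541]] ctr [0.5825 0.0134]
[np.float64(94.46943520667698), np.float64(94.67686168877044)] [np.float64(5.197640168696498), np.float64(4.562493624659166)]
guides [[0.4762 0.1041]
 [0.6764 0.1227]] [0.5763 0.1134]
tray ctr in mouth frame -0.1306899814656937 0.0022635765427530866
tray ctr in mouth frame -0.1274830165978242 0.0009965420774559143
tray ctr in mouth frame -0.10020017470720717 0.0020405730026769498
```

```bash
python3 -m handwheel '[{"xyz":[5,1,0],"delta_rot":[0,0,0],"hand":1},{"xyz":[12,2,0],"delta_rot":[0,0,0],"hand":1},{"xyz":[20,2,0],"delta_rot":[0,0,0],"hand":1},{"xyz":[28,2,0],"delta_rot":[0,0,0],"hand":1},{"xyz":[36,2,0],"delta_rot":[0,0,0],"hand":1}]'; python3 -m handwheel '[{"xyz":[8,0,0],"delta_rot":[0,0,0],"hand":1},{"xyz":[16,0,0],"delta_rot":[0,0,0],"hand":1},{"xyz":[24,0,0],"delta_rot":[0,0,0],"hand":1},{"xyz":[32,0,0],"delta_rot":[0,0,0],"hand":1},{"xyz":[40,0,0],"delta_rot":[0,0,0],"hand":1}]'; python3 - <<'E'
from h import *
to(.5785,.079,.02,4.7)
E
```

```text
time_s: 6.8
position: [0.5932, -0.0599, 0.0207]
tcp_rot: [[-0.081, 0.997, 0.005], [0.997, 0.081, -0.003], [-0.004, 0.005, -1.0]]
force: [0.1, -6.7, 3.1]
opening: 0.182
grasp_force: 30.0
time_s: 7.42
position: [0.5877, -0.0302, 0.0204]
tcp_rot: [[-0.087, 0.996, -0.0], [0.996, 0.087, -0.017], [-0.017, -0.002, -1.0]]
force: [-11.0, -42.1, 3.2]
opening: 0.185
grasp_force: 29.9
t 7.42 p [ 0.5877 -0.0302  0.0204] yaw_y 5.0 F [-11.  -42.1   3.2] op 0.185 gf 29.9
 shift mm [109.6   0.3  -1.4] rv [-0.002  0.017  0.005]
```

```bash
python3 -m handwheel '[{"xyz":[-8,0,0],"delta_rot":[0,0,0],"hand":1},{"xyz":[-14,0,0],"delta_rot":[0,0,0],"hand":1},{"xyz":[-18,0,0],"delta_rot":[0,0,0],"hand":1},{"xyz":[-18,0,0],"delta_rot":[0,0,0],"hand":1},{"xyz":[-18,0,0],"delta_rot":[0,0,0],"hand":1}]'; python3 - <<'E'
from h import *
to(.5785,.079,.02,4.7)
im2=cv2.cvtColor(vision.capture("scene"),cv2.COLOR_RGB2BGR);im=cv2.cvtColor(vision.capture("top"),cv2.COLOR_RGB2BGR)
cv2.imwrite("pics/f_s.png",im2)
a=cv2.resize(im2[190:290,220:320],(500,500),interpolation=cv2.INTER_CUBIC)
b=cv2.resize(im[140:260,200:300],(300,360),interpolation=cv2.INTER_CUBIC)
o=np.zeros((500,800,3),np.uint8); o[:,:500]=a; o[:360,500:]=b
cv2.imwrite("pics/f1.png",o)
E
```

```text
time_s: 8.05
position: [0.5886, -0.0349, 0.0201]
tcp_rot: [[-0.08, 0.997, -0.001], [0.997, 0.08, 0.001], [0.002, -0.001, -1.0]]
force: [-1.9, 3.2, 5.9]
opening: 0.183
grasp_force: 29.8
t 8.05 p [ 0.5886 -0.0349  0.0201] yaw_y 4.6 F [-1.9  3.2  5.9] op 0.183 gf 29.8
 shift mm [114.4  -0.9   0.3] rv [-0.001 -0.002 -0.002]
```

View pics/f1.png

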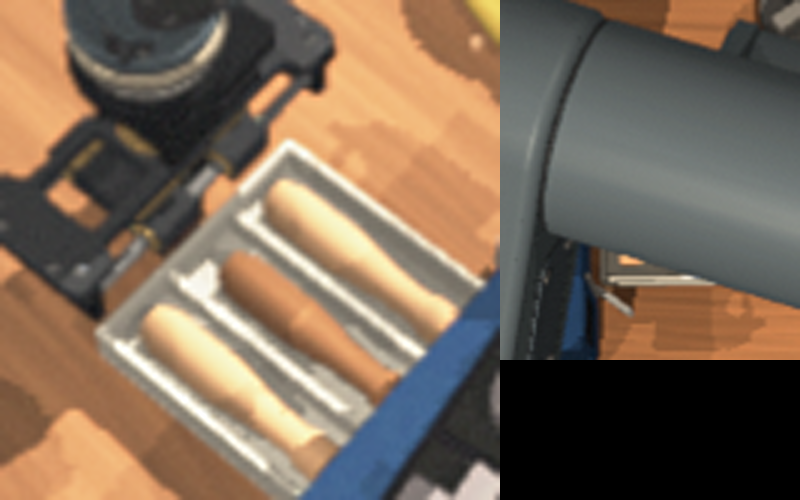

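Tray front corners are now hidden under the cabinet's top edge, with rear corners at (290,143) and (100,330). In the top view the near wall (603,280) lies close to the near guide's root (590,285).

```bash
python3 - <<'E'
from h import *
np.set_printoptions(precision=4,suppress=True)
c=lambda p:(np.array(p,float)+.5)/5-.5+[220,190]
P=px2w("scene",c([(290,143),(100,330)]),.03)[:,:2]
d=P[1]-P[0]; print(P,np.linalg.norm(d),np.degrees(np.arctan2(d[1],d[0])))
for yaw in (94,94.7,95.2):
  a=np.radians(yaw); u=np.array([np.cos(a),np.sin(a)]); v=np.array([-u[1],u[0]])
  ctr=P.mean(0)+75e-3*u
  for M in ([.574,.1438],[.573,.1405]): print(yaw,"ctr",ctr,"in mouth frame",(ctr-M)@u,(ctr-M)@v)
# top-view near tray front corner vs guide root
t=lambda p:(np.array(p,float)-[500,0]+.5)/3-.5+[200,140]
print(px2w("top",t([(603,279),(590,286),(630,312)]),.03)[:,:2])
# cabinet sides from top picture: fit far edge & near edge of blue mask at z=.13 in scene
im=cv2.imread("pics/scene0.png"); h=cv2.cvtColor(im,cv2.COLOR_BGR2HSV)
m=((h[...,0]>95)&(h[...,0]<130)&(h[...,1]>110)).astype(np.uint8); m[:150]=0
k=max(cv2.findContours(m,0,1)[0],key=cv2.contourArea).reshape(-1,2).astype(float)
W=px2w("scene",k,.13)[:,:2]
for nm,A,B in (("front",[.7218,.1565],[.4262,.1311]),("near",[.4262,.1311],[.4067,.4076])):
    A,B=map(np.array,(A,B)); L=np.linalg.norm(B-A); u=(B-A)/L; n=np.array([-u[1],u[0]])
    s=(W-A)@u; e=(W-A)@n; q=W[(abs(e)<.006)&(s>.02)&(s<L-.03)]
    vx,vy,x0,y0=cv2.fitLine(q.astype(np.float32),cv2.DIST_HUBER,0,.01,.01).ravel(); print(nm,len(q),"angle",np.degrees(np.arctan2(vy,vx)),"pt",x0,y0)
E
```

```text
[[ 0.5131 -0.0161]
 [ 0.659  -0.0078]] 0.14612948034866985 3.2464851406387685
94 ctr [0.5808 0.0628] in mouth frame -0.08122649105762575 -0.001110008661338827
94 ctr [0.5808 0.0628] in mouth frame -0.07800428616551246 -0.002337769074954265
94.7 ctr [0.5799 0.0628] in mouth frame -0.08122839279829443 0.0007986933507232558
94.7 ctr [0.5799 0.0628] in mouth frame -0.07802142793042495 -0.0004683411145739164
95.2 ctr [0.5792 0.0627] in mouth frame -0.08121547427392983 0.0021619955545359795
95.2 ctr [0.5792 0.0627] in mouth frame -0.07801968833869491 0.0008670236412673341
[[0.5024 0.1271]
 [0.4953 0.1383]
 [0.4736 0.1006]]
front 78 angle 4.8282943 pt 0.58080935 0.1445331
near 90 angle -85.51785 pt 0.4158705 0.2737725
```

```bash
python3 -m handwheel '[{"xyz":[0,-2,0],"delta_rot":[0,0,0],"hand":1},{"xyz":[2,-3,0],"delta_rot":[0,0,0],"hand":1},{"xyz":[5,-3,0],"delta_rot":[0,0,0],"hand":1},{"xyz":[9,-3,0],"delta_rot":[0,0,0],"hand":1},{"xyz":[13,-3,0],"delta_rot":[0,0,0],"hand":1}]'; python3 -c "
from h import *
to(.5785,.079,.02,4.7)"
```

```text
time_s: 8.78
position: [0.5867, -0.0254, 0.0204]
tcp_rot: [[-0.082, 0.997, 0.004], [0.997, 0.082, -0.003], [-0.004, 0.004, -1.0]]
force: [0.4, -3.6, 2.9]
opening: 0.18
grasp_force: 30.0
t 8.78 p [ 0.5867 -0.0254  0.0204] yaw_y 4.7 F [ 0.4 -3.6  2.9] op 0.18 gf 30.0
 shift mm [1.048e+02 4.000e-01 1.000e-01] rv [0.004 0.004 0.   ]
```

```bash
python3 -m handwheel '[{"xyz":[4,0,0],"delta_rot":[0,0,0],"hand":1},{"xyz":[8,0,0],"delta_rot":[0,0,0],"hand":1},{"xyz":[12,0,0],"delta_rot":[0,0,0],"hand":1},{"xyz":[16,0,0],"delta_rot":[0,0,0],"hand":1},{"xyz":[20,0,0],"delta_rot":[0,0,0],"hand":1}]'; python3 -c "
from h import *
to(.5785,.079,.02,4.7)"
```

```text
time_s: 9.4
position: [0.585, -0.0054, 0.0204]
tcp_rot: [[-0.082, 0.997, 0.004], [0.997, 0.082, -0.003], [-0.004, 0.003, -1.0]]
force: [0.9, -4.7, 3.9]
opening: 0.183
grasp_force: 30.0
t 9.4 p [ 0.585  -0.0054  0.0204] yaw_y 4.7 F [ 0.9 -4.7  3.9] op 0.183 gf 30.0
 shift mm [84.6  0.5  0.1] rv [0.003 0.004 0.001]
```

It is inside the mouth and moving freely.

```bash
python3 -m handwheel '[{"xyz":[7,0,0],"delta_rot":[0,0,0],"hand":1},{"xyz":[14,0,0],"delta_rot":[0,0,0],"hand":1},{"xyz":[21,0,0],"delta_rot":[0,0,0],"hand":1},{"xyz":[28,0,0],"delta_rot":[0,0,0],"hand":1},{"xyz":[35,0,0],"delta_rot":[0,0,0],"hand":1}]'; python3 -m handwheel '[{"xyz":[6,0,0],"delta_rot":[0,0,0],"hand":1},{"xyz":[12,0,0],"delta_rot":[0,0,0],"hand":1},{"xyz":[18,0,0],"delta_rot":[0,0,0],"hand":1},{"xyz":[24,0,0],"delta_rot":[0,0,0],"hand":1},{"xyz":[30,0,0],"delta_rot":[0,0,0],"hand":1}]'; python3 -c "
from h import *
to(.5785,.079,.02,4.7)"
```

```text
time_s: 10.02
position: [0.5821, 0.0295, 0.0204]
tcp_rot: [[-0.082, 0.997, 0.004], [0.997, 0.082, -0.003], [-0.004, 0.003, -1.0]]
force: [1.7, -5.9, 5.2]
opening: 0.181
grasp_force: 30.0
time_s: 10.65
position: [0.5795, 0.0593, 0.0204]
tcp_rot: [[-0.083, 0.997, 0.003], [0.997, 0.083, -0.004], [-0.004, 0.003, -1.0]]
force: [-0.1, -5.4, 5.2]
opening: 0.18
grasp_force: 30.0
t 10.65 p [0.5795 0.0593 0.0204] yaw_y 4.7 F [-0.1 -5.4  5.2] op 0.18 gf 30.0
 shift mm [19.7  0.6  0.3] rv [0.003 0.004 0.001]
```

```bash
python3 -m handwheel '[{"xyz":[4,0,0],"delta_rot":[0,0,0],"hand":1},{"xyz":[8,0,0],"delta_rot":[0,0,0],"hand":1},{"xyz":[11,0,0],"delta_rot":[0,0,0],"hand":1},{"xyz":[14,0,0],"delta_rot":[0,0,0],"hand":1},{"xyz":[17,0,0],"delta_rot":[0,0,0],"hand":1}]'; python3 -c "
from h import *
to(.5785,.079,.02,4.7)"
```

```text
time_s: 11.28
position: [0.5781, 0.076, 0.0204]
tcp_rot: [[-0.083, 0.997, 0.003], [0.997, 0.083, -0.004], [-0.004, 0.003, -1.0]]
force: [0.1, -5.8, 4.9]
opening: 0.182
grasp_force: 29.9
t 11.28 p [0.5781 0.076  0.0204] yaw_y 4.7 F [ 0.1 -5.8  4.9] op 0.182 gf 29.9
 shift mm [2.9 0.6 0.4] rv [0.003 0.004 0.001]
```

```bash
python3 -m handwheel '[{"xyz":[2,0,0],"delta_rot":[0,0,0],"hand":1},{"xyz":[4,0,0],"delta_rot":[0,0,0],"hand":1},{"xyz":[6,0,0],"delta_rot":[0,0,0],"hand":1},{"xyz":[7,0,0],"delta_rot":[0,0,0],"hand":1},{"xyz":[8,0,0],"delta_rot":[0,0,0],"hand":1}]'; python3 -c "
from h import *
to(.5785,.079,.02,4.7)"
```

```text
time_s: 11.9
position: [0.5775, 0.0839, 0.0204]
tcp_rot: [[-0.083, 0.997, 0.003], [0.997, 0.083, -0.004], [-0.004, 0.003, -1.0]]
force: [-0.3, -6.3, 5.7]
opening: 0.183
grasp_force: 29.9
t 11.9 p [0.5775 0.0839 0.0204] yaw_y 4.7 F [-0.3 -6.3  5.7] op 0.183 gf 29.9
 shift mm [-5.   0.6  0.4] rv [0.003 0.004 0.001]
```

```bash
python3 -m handwheel '[{"xyz":[1,0,0],"delta_rot":[0,0,0],"hand":1},{"xyz":[2,0,0],"delta_rot":[0,0,0],"hand":1},{"xyz":[3,0,0],"delta_rot":[0,0,0],"hand":1},{"xyz":[4,0,0],"delta_rot":[0,0,0],"hand":1},{"xyz":[5,0,0],"delta_rot":[0,0,0],"hand":1}]'; python3 -c "
from h import *
to(.5785,.079,.02,4.7)"
```

```text
time_s: 12.52
position: [0.5771, 0.0889, 0.0204]
tcp_rot: [[-0.083, 0.997, 0.003], [0.997, 0.083, -0.004], [-0.004, 0.003, -1.0]]
force: [0.6, -5.7, 6.2]
opening: 0.178
grasp_force: 29.9
t 12.53 p [0.5771 0.0889 0.0204] yaw_y 4.7 F [ 0.6 -5.7  6.2] op 0.178 gf 29.9
 shift mm [-9.9  0.6  0.5] rv [0.003 0.004 0.001]
```

```bash
python3 -m handwheel '[{"xyz":[1,0,0],"delta_rot":[0,0,0],"hand":1},{"xyz":[2,0,0],"delta_rot":[0,0,0],"hand":1},{"xyz":[3,0,0],"delta_rot":[0,0,0],"hand":1},{"xyz":[4,0,0],"delta_rot":[0,0,0],"hand":1},{"xyz":[5,0,0],"delta_rot":[0,0,0],"hand":1}]'; python3 - <<'E'
from h import *
to(.5785,.079,.02,4.7)
im2=cv2.cvtColor(vision.capture("scene"),cv2.COLOR_RGB2BGR); cv2.imwrite("pics/g_s.png",im2)
# bright low-saturation tray rear wall pixels
cv2.imwrite("pics/g1.png",cv2.resize(im2[200:300,210:330],None,fx=5,fy=5,interpolation=cv2.INTER_CUBIC))
E
```

```text
time_s: 13.15
position: [0.578, 0.091, 0.0204]
tcp_rot: [[-0.085, 0.996, 0.005], [0.996, 0.085, -0.008], [-0.008, 0.005, -1.0]]
force: [1.5, -18.8, 4.0]
opening: 0.184
grasp_force: 30.0
t 13.15 p [0.578  0.091  0.0204] yaw_y 4.9 F [  1.5 -18.8   4. ] op 0.184 gf 30.0
 shift mm [-12.   -0.5   0.5] rv [0.005 0.008 0.003]
```

View pics/g1.png

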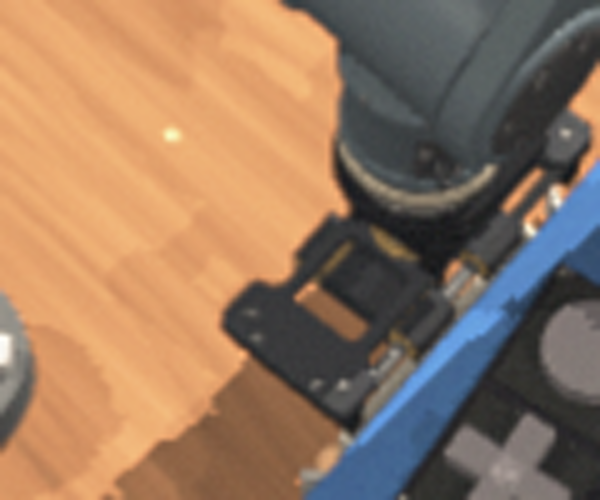

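The tray is out of sight inside and the force is rising (19 N), so this looks like the stop. Pressing a little to confirm.

```bash
python3 -m handwheel '[{"xyz":[1,0,0],"delta_rot":[0,0,0],"hand":1},{"xyz":[2,0,0],"delta_rot":[0,0,0],"hand":1},{"xyz":[3,0,0],"delta_rot":[0,0,0],"hand":1},{"xyz":[4,0,0],"delta_rot":[0,0,0],"hand":1},{"xyz":[4,0,0],"delta_rot":[0,0,0],"hand":1}]'; python3 -c "
from h import *
to(.5785,.079,.02,4.7)"
```

```text
time_s: 13.82
position: [0.578, 0.0912, 0.0204]
tcp_rot: [[-0.085, 0.996, 0.005], [0.996, 0.085, -0.012], [-0.012, 0.004, -1.0]]
force: [2.1, -30.3, 3.5]
opening: 0.182
grasp_force: 30.0
t 13.82 p [0.578  0.0912 0.0204] yaw_y 4.9 F [  2.1 -30.3   3.5] op 0.182 gf 30.0
 shift mm [-12.2  -0.5   0.5] rv [0.004 0.012 0.003]
```

The tray stopped at y=0.0912, about 120 mm past the point where it caught at the face (y=-0.030). That matches the stop depth. I'll relax the push, then open.

```bash
python3 -m handwheel '[{"xyz":[-2,0,0],"delta_rot":[0,0,0],"hand":1},{"xyz":[-4,0,0],"delta_rot":[0,0,0],"hand":1},{"xyz":[-5,0,0],"delta_rot":[0,0,0],"hand":1},{"xyz":[-5,0,0],"delta_rot":[0,0,0],"hand":0.4},{"xyz":[-5,0,0],"delta_rot":[0,0,0],"hand":0.2}]'; python3 -m handwheel '[{"xyz":[0,0,0],"delta_rot":[0,0,0],"hand":0},{"xyz":[0,0,0],"delta_rot":[0,0,0],"hand":0},{"xyz":[0,0,0],"delta_rot":[0,0,0],"hand":0},{"xyz":[0,0,0],"delta_rot":[0,0,0],"hand":0},{"xyz":[0,0,0],"delta_rot":[0,0,0],"hand":0}]'; python3 -c "
from h import *
to(.577,.06,.26,4.7)"
```

```text
time_s: 14.45
position: [0.5755, 0.0947, 0.0194]
tcp_rot: [[-0.081, 0.997, 0.001], [0.997, 0.081, -0.001], [-0.001, 0.001, -1.0]]
force: [0.0, -0.5, -0.3]
opening: 0.325
grasp_force: 0.0
time_s: 15.08
position: [0.5769, 0.094, 0.02]
tcp_rot: [[-0.082, 0.997, 0.004], [0.997, 0.082, -0.002], [-0.002, 0.004, -1.0]]
force: [0.0, -0.4, -1.2]
opening: 0.497
grasp_force: 0.0
t 15.07 p [0.5769 0.094  0.02  ] yaw_y 4.7 F [ 0.  -0.4 -1.2] op 0.497 gf 0.0
 shift mm [ -34.4   -1.8 -239.9] rv [ 0.004  0.002 -0.   ]
```

```bash
python3 -m handwheel '[{"xyz":[-15,0,-5],"delta_rot":[0,0,0],"hand":0},{"xyz":[-25,0,-40],"delta_rot":[0,0,0],"hand":0},{"xyz":[-25,0,-90],"delta_rot":[0,0,0],"hand":1},{"xyz":[-25,0,-145],"delta_rot":[0,0,0],"hand":1},{"xyz":[-25,0,-195],"delta_rot":[0,0,0],"hand":1}]'; python3 -c "
from h import *
to(.577,.199,.195,4.7)"
```

```text
time_s: 15.7
position: [0.5783, 0.0682, 0.2174]
tcp_rot: [[-0.081, 0.997, 0.005], [0.997, 0.081, -0.002], [-0.003, 0.005, -1.0]]
force: [-0.0, -0.2, 0.3]
opening: 0.244
grasp_force: 0.0
t 15.7 p [0.5783 0.0682 0.2174] yaw_y 4.6 F [-0.  -0.2  0.3] op 0.244 gf 0.0
 shift mm [130.5   9.2  22.1] rv [ 0.005  0.003 -0.001]
```

```bash
python3 -m handwheel '[{"xyz":[40,3,0],"delta_rot":[0.004,0.003,0],"hand":1},{"xyz":[80,6,0],"delta_rot":[0.004,0.003,0],"hand":1},{"xyz":[120,9,5],"delta_rot":[0.004,0.003,0],"hand":1},{"xyz":[130,9,18],"delta_rot":[0.004,0.003,0],"hand":1},{"xyz":[130,9,20],"delta_rot":[0.004,0.003,0],"hand":1}]'; python3 - <<'E'
from h import *
to(.577,.199,.164,4.7)
im2=cv2.cvtColor(vision.capture("scene"),cv2.COLOR_RGB2BGR)
cv2.imwrite("pics/i1.png",cv2.resize(im2[210:350,220:400],None,fx=4,fy=4,interpolation=cv2.INTER_CUBIC))
E
```

```text
time_s: 16.32
position: [0.5755, 0.199, 0.1935]
tcp_rot: [[-0.083, 0.997, -0.003], [0.997, 0.083, -0.001], [-0.0, -0.003, -1.0]]
force: [-0.8, 0.1, -0.9]
opening: 0.007
grasp_force: 0.0
t 16.32 p [0.5755 0.199  0.1935] yaw_y 4.7 F [-0.8  0.1 -0.9] op 0.007 gf 0.0
 shift mm [-0.1  1.6 29.5] rv [-0.003  0.     0.001]
```

View pics/i1.png

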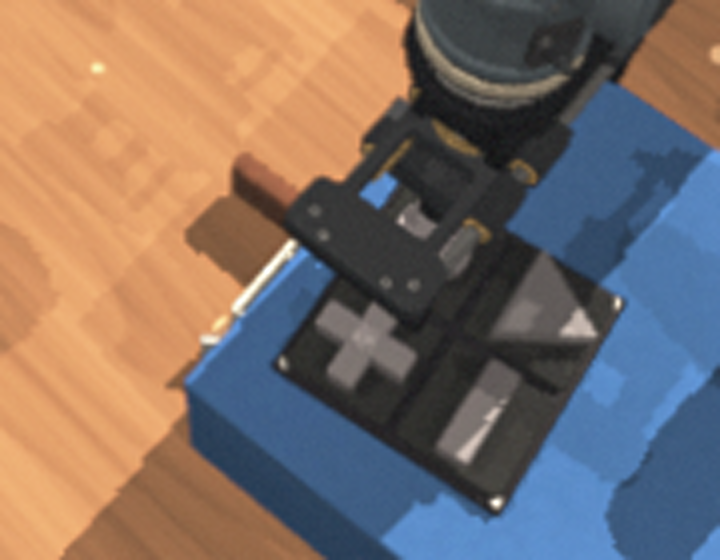

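Fin sticks out (240,165) as expected for a homed tray; the closed fingers are over the round key. I'll check the fin position and press.

```bash
python3 - <<'E'
from h import *
P=px2w("scene",[(220+(238.5)/4-.5,210+(160.5)/4-.5)],.045)[0,:2]
a=np.radians(94.65); u=np.array([np.cos(a),np.sin(a)]); print("fin end cab-x from face (expect -.088):",P,(P-[.574,.1438])@u)
E
python3 -m handwheel '[{"xyz":[0,1,15],"delta_rot":[0,0,0],"hand":1},{"xyz":[0,1,28],"delta_rot":[0,0,0],"hand":1},{"xyz":[0,1,34],"delta_rot":[0,0,0],"hand":1},{"xyz":[0,1,40],"delta_rot":[0,0,0],"hand":1},{"xyz":[0,1,40],"delta_rot":[0,0,0],"hand":1}]'; python3 -c "
from h import *
to(.577,.199,.195,4.7)"
```

```text
fin end cab-x from face (expect -.088): [0.58140024 0.056631  ] -0.08748201151456153
time_s: 17.0
position: [0.5773, 0.1987, 0.1564]
tcp_rot: [[-0.082, 0.997, -0.001], [0.997, 0.082, -0.001], [-0.001, -0.001, -1.0]]
force: [-4.0, -4.4, 9.9]
opening: 0.005
grasp_force: 5.1
t 17.0 p [0.5773 0.1987 0.1564] yaw_y 4.7 F [-4.  -4.4  9.9] op 0.005 gf 5.1
 shift mm [  0.2  -0.3 -38.6] rv [-0.001  0.001  0.   ]
```

The tray is home. Force is 10 N at z=0.1564, so it is probably at the bottom; 2 mm more to confirm, then up.

```bash
python3 -m handwheel '[{"xyz":[0,0,2],"delta_rot":[0,0,0],"hand":1},{"xyz":[0,0,2],"delta_rot":[0,0,0],"hand":1},{"xyz":[0,0,2],"delta_rot":[0,0,0],"hand":1},{"xyz":[0,0,2],"delta_rot":[0,0,0],"hand":1},{"xyz":[0,0,2],"delta_rot":[0,0,0],"hand":1}]'; python3 -m handwheel '[{"xyz":[0,0,-10],"delta_rot":[0,0,0],"hand":1},{"xyz":[0,0,-25],"delta_rot":[0,0,0],"hand":1},{"xyz":[0,0,-42],"delta_rot":[0,0,0],"hand":1},{"xyz":[0,0,-42],"delta_rot":[0,0,0],"hand":1},{"xyz":[0,0,-42],"delta_rot":[0,0,0],"hand":1}]'; python3 -c "
from h import *
to(.632,.277,.195,4.7)"
```

```text
time_s: 17.62
position: [0.5773, 0.1988, 0.1562]
tcp_rot: [[-0.083, 0.997, 0.0], [0.997, 0.083, -0.001], [-0.001, -0.0, -1.0]]
force: [-5.5, -3.8, 18.9]
opening: 0.007
grasp_force: 9.4
time_s: 18.25
position: [0.5774, 0.1999, 0.1946]
tcp_rot: [[-0.082, 0.997, -0.001], [0.997, 0.082, 0.001], [0.001, -0.001, -1.0]]
force: [-0.9, 0.2, -1.1]
opening: 0.006
grasp_force: 0.0
t 18.25 p [0.5774 0.1999 0.1946] yaw_y 4.7 F [-0.9  0.2 -1.1] op 0.006 gf 0.0
 shift mm [72.4 60.8 -0.4] rv [-0.001 -0.001  0.   ]
```

Bottomed (rigid at 0.1562), so the round key is done. Now the long key.

```bash
python3 -m handwheel '[{"xyz":[18,15,0],"delta_rot":[0,0,0],"hand":1},{"xyz":[36,30,0],"delta_rot":[0,0,0],"hand":1},{"xyz":[54,45,0],"delta_rot":[0,0,0],"hand":1},{"xyz":[72,61,0],"delta_rot":[0,0,0],"hand":1},{"xyz":[72,61,0],"delta_rot":[0,0,0],"hand":1}]'; python3 -m handwheel '[{"xyz":[0,0,15],"delta_rot":[0,0,0],"hand":1},{"xyz":[0,0,28],"delta_rot":[0,0,0],"hand":1},{"xyz":[0,0,36],"delta_rot":[0,0,0],"hand":1},{"xyz":[0,0,43],"delta_rot":[0,0,0],"hand":1},{"xyz":[0,0,43],"delta_rot":[0,0,0],"hand":1}]'; python3 -c "
from h import *
to(.632,.277,.195,4.7)"
```

```text
time_s: 18.88
position: [0.6326, 0.2776, 0.1935]
tcp_rot: [[-0.083, 0.997, -0.002], [0.997, 0.083, 0.0], [0.001, -0.001, -1.0]]
force: [-0.3, -1.0, -0.9]
opening: 0.007
grasp_force: 0.0
time_s: 19.5
position: [0.6313, 0.2757, 0.1562]
tcp_rot: [[-0.082, 0.997, -0.002], [0.997, 0.082, -0.001], [-0.001, -0.002, -1.0]]
force: [-7.8, -2.9, 20.7]
opening: 0.009
grasp_force: 10.1
t 19.5 p [0.6313 0.2757 0.1562] yaw_y 4.7 F [-7.8 -2.9 20.7] op 0.009 gf 10.1
 shift mm [  1.2   0.8 -38.9] rv [-0.002  0.001  0.   ]
```

Bottomed. Release, then press again.

```bash
python3 -m handwheel '[{"xyz":[0,0,-15],"delta_rot":[0,0,0],"hand":1},{"xyz":[0,0,-30],"delta_rot":[0,0,0],"hand":1},{"xyz":[0,0,-43],"delta_rot":[0,0,0],"hand":1},{"xyz":[0,0,-43],"delta_rot":[0,0,0],"hand":1},{"xyz":[0,0,-43],"delta_rot":[0,0,0],"hand":1}]'; python3 -m handwheel '[{"xyz":[0,0,15],"delta_rot":[0,0,0],"hand":1},{"xyz":[0,0,28],"delta_rot":[0,0,0],"hand":1},{"xyz":[0,0,36],"delta_rot":[0,0,0],"hand":1},{"xyz":[0,0,43],"delta_rot":[0,0,0],"hand":1},{"xyz":[0,0,43],"delta_rot":[0,0,0],"hand":1}]'; python3 -m handwheel '[{"xyz":[0,0,-15],"delta_rot":[0,0,0],"hand":1},{"xyz":[0,0,-30],"delta_rot":[0,0,0],"hand":1},{"xyz":[0,0,-43],"delta_rot":[0,0,0],"hand":1},{"xyz":[0,0,-43],"delta_rot":[0,0,0],"hand":1},{"xyz":[0,0,-43],"delta_rot":[0,0,0],"hand":1}]'; python3 -c "
from h import *
to(.6435,.2105,.195,4.7)"
```

```text
time_s: 20.12
position: [0.6322, 0.2765, 0.1942]
tcp_rot: [[-0.082, 0.997, -0.002], [0.997, 0.082, 0.0], [0.0, -0.002, -1.0]]
force: [0.3, -0.4, 0.2]
opening: 0.006
grasp_force: 0.0
time_s: 20.75
position: [0.6317, 0.2764, 0.1562]
tcp_rot: [[-0.082, 0.997, -0.001], [0.997, 0.082, -0.0], [-0.0, -0.001, -1.0]]
force: [-8.3, -1.8, 20.3]
opening: 0.005
grasp_force: 10.4
time_s: 21.38
position: [0.6321, 0.2764, 0.1942]
tcp_rot: [[-0.082, 0.997, -0.002], [0.997, 0.082, 0.0], [0.0, -0.002, -1.0]]
force: [-0.3, 0.3, -1.1]
opening: 0.007
grasp_force: 0.0
t 21.38 p [0.6321 0.2764 0.1942] yaw_y 4.7 F [-0.3  0.3 -1.1] op 0.007 gf 0.0
 shift mm [-66.6   5.9  -0.9] rv [-0.002 -0.    -0.   ]
```

```bash
python3 -m handwheel '[{"xyz":[-20,2,0],"delta_rot":[0,0,0],"hand":1},{"xyz":[-40,4,0],"delta_rot":[0,0,0],"hand":1},{"xyz":[-60,6,0],"delta_rot":[0,0,0],"hand":1},{"xyz":[-67,6,0],"delta_rot":[0,0,0],"hand":1},{"xyz":[-67,6,0],"delta_rot":[0,0,0],"hand":1}]'; python3 -m handwheel '[{"xyz":[0,0,15],"delta_rot":[0,0,0],"hand":1},{"xyz":[0,0,28],"delta_rot":[0,0,0],"hand":1},{"xyz":[0,0,36],"delta_rot":[0,0,0],"hand":1},{"xyz":[0,0,43],"delta_rot":[0,0,0],"hand":1},{"xyz":[0,0,43],"delta_rot":[0,0,0],"hand":1}]'; python3 -m handwheel '[{"xyz":[0,0,-15],"delta_rot":[0,0,0],"hand":1},{"xyz":[0,0,-30],"delta_rot":[0,0,0],"hand":1},{"xyz":[0,0,-60],"delta_rot":[0,0,0],"hand":1},{"xyz":[0,0,-110],"delta_rot":[0,0,0],"hand":1},{"xyz":[0,0,-130],"delta_rot":[0,0,0],"hand":1}]'; python3 - <<'E'
from h import *
to(.6435,.2105,.195,4.7)
im2=cv2.cvtColor(vision.capture("scene"),cv2.COLOR_RGB2BGR)
# fin end check against the earlier picture
a=cv2.imread("pics/i1.png"); b=cv2.resize(im2[210:350,220:400],None,fx=4,fy=4,interpolation=cv2.INTER_CUBIC)
h=lambda q:cv2.cvtColor(q,cv2.COLOR_BGR2GRAY)
t=h(a)[140:240,200:290]; r=cv2.matchTemplate(h(b),t,cv2.TM_CCOEFF_NORMED); print(cv2.minMaxLoc(r))
cv2.imwrite("pics/j1.png",b)
E
```

```text
time_s: 22.0
position: [0.6442, 0.2093, 0.1948]
tcp_rot: [[-0.08, 0.997, -0.001], [0.997, 0.08, 0.001], [0.001, -0.001, -1.0]]
force: [0.5, -0.8, 0.5]
opening: 0.004
grasp_force: 0.0
time_s: 22.62
position: [0.6431, 0.2109, 0.1561]
tcp_rot: [[-0.083, 0.997, -0.001], [0.997, 0.083, 0.001], [0.001, -0.001, -1.0]]
force: [-8.8, -1.6, 21.9]
opening: 0.007
grasp_force: 10.6
time_s: 23.25
position: [0.6456, 0.2105, 0.2851]
tcp_rot: [[-0.082, 0.997, 0.005], [0.997, 0.082, 0.001], [0.001, 0.005, -1.0]]
force: [0.1, -0.1, -0.0]
opening: 0.004
grasp_force: 0.0
t 23.25 p [0.6456 0.2105 0.2851] yaw_y 4.7 F [ 0.1 -0.1 -0. ] op 0.004 gf 0.0
 shift mm [ 0.1 -2.6 90.1] rv [ 0.005 -0.001  0.   ]
(-0.7605571150779724, 0.9105635285377502, (492, 242), (199, 140))
```

All keys bottomed and released, and the fin is unmoved. Handing in.

```bash
python3 -c "
from rig import workorder
print(workorder.hand_in())"
```

```text
the job is handed in; nothing more can be done
None
```

The tray is home against the stop, and I pressed round, long, long, cross, each fully down and up, then handed in at about 23 s; it caught once at the mouth (about 42 N on the wrist) and went in after a 3 mm sideways correction, but I last saw the handles in it before the final push inside.

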